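Sort the parts stripped from a board

TASK

Sort the parts stripped off the circuit board into their containers: both finned heatsinks lying flat on the floor of the long shallow tray, both brass standoffs into the round dish with the screws, and the capacitor standing upright on the floor of the square tray, its leads up. Leave the tape roll and the solder spool where they are.

Things in the scene. Friction and masses are not known exactly. Their poses are not given: they have to be found in the camera images.
- heatsink_a_center (a point): silvery-white finned heatsink block, 26 (x) x 32 (y) x 14 mm high, lying flat with its fins up, on the right-hand side of the work area on a blue mat 2 mm thick (as are all the loose things); solid enough to be gripped across either pair of sides; the point is its centre, 7 mm above its underside; its z points up; loose, about 30 g; both heatsinks are alike
- heatsink_b_center (a point): silvery-white finned heatsink block, 26 (x) x 32 (y) x 14 mm high, lying flat with its fins up, on the right-hand side of the work area on a blue mat 2 mm thick (as are all the loose things); solid enough to be gripped across either pair of sides; the point is its centre, 7 mm above its underside; its z points up; loose, about 30 g; both heatsinks are alike
- standoff_a_center (a point): small hexagonal brass standoff (spacer) lying on its side, 29 mm long along its own y (the last 7 mm or so is a thinner threaded stud), 8 to 9 mm across in x, 8 mm high; the point is its centre, 4 mm above the surface it lies on; grip it across x; loose, about 12 g; both standoffs are alike
- standoff_b_center (a point): small hexagonal brass standoff (spacer) lying on its side, 29 mm long along its own y (the last 7 mm or so is a thinner threaded stud), 8 to 9 mm across in x, 8 mm high; the point is its centre, 4 mm above the surface it lies on; grip it across x; loose, about 12 g; both standoffs are alike
- cap_center (a point): dark blue electrolytic capacitor standing upright: a can 16 mm in diameter and 26 mm tall with two thin wire leads sticking up from it to 43 mm (the leads bear no contact); the point is the middle of the can, 13 mm above its underside; its z points up; loose, about 15 g
- tape_center (a point): bystander among the parts: roll of amber tape lying flat, 61 mm in diameter, 12 mm high; the point is its centre, 6 mm up; loose; stays where it is
- spool_center (a point): bystander among the parts: spool of grey solder wire with white flanges standing on a flange, 54 mm in diameter, 38 mm high; the point is its centre, 19 mm up; loose; stays where it is
- long_tray: long shallow grey plastic tray, open on top, 160 (its x) x 90 (its y) mm outside, 16 mm high, walls and floor 3 mm thick; fixed to the table at the left of the work area; between it and the loose parts stands a black power supply, 165 mm tall, its front about 0.49 m ahead of the robot base and a lamp arm behind it: cross in front of or above it; origin at the centre of its underside, z up
- square_tray: square grey plastic tray, open on top, 90 x 90 mm outside, 24 mm high, walls and floor 3 mm thick; fixed to the table; origin at the centre of its underside, x and y along its sides
- screw_dish: round steel dish with a scatter of small screws on its floor (only their look: nothing there stands in the way), 88 mm across the rim, 19 mm high, sloping wall, flat floor 2 mm thick and about 55 mm across; fixed to the table; origin at the centre of its underside
Not all that is in view belongs to the job. What is shaped like the part that bears heatsink_b_center but black or green is not meant.

How it is judged:
By the outcome, as a careful person would: the job done as asked, in the order asked, and still so for the second after the job is handed in, with the robot touching nothing.
It also fails if it takes over 136 s, if anything falls off the work surface, if the arm or the gripper's body presses on something with over 40 N, if the wrist force passes 120 N, or if a joint passes its speed limit or range.

ROBOT

A 6-joint arm with a two-finger parallel gripper is mounted at the origin on a cart in front of the work surface, level with it; the furniture and walls round the work are solid. World frame = base frame: x ahead of the robot, y to its left, z up, the work surface at z = 0. Lengths are in m, angles in rad, forces in N, time in s.
With the tool pointing down it reaches from about 0.325 to 0.925 m from the base axis. Payload 3.1 kg.
Tool frame: the origin (TCP) lies on the centre line of the jaws, within the pads' length; the fingertips stand 14 mm ahead of it and the grasp point (between the pads) lies 5 mm behind it; z points along the fingers, y is the line along which they close (so a half turn about z gives the same grasp; the last joint's range is limited). The gripper opens to 85 mm and grips with 20 to 120 N. Pads are 22 mm wide; open, the fingers measure 114 mm over their backs; the gripper's body (76 mm by 85 mm) begins 54 mm behind the grasp point. The pads swing forward as they close: fully open they stand 13 mm farther back than shut.
Start: joints at [1.146, 0.217, 1.613, -0, 1.311, -0.112], TCP at [0.192, 0.595, 0.245] pointing down, gripper open.
Joint ranges: [-2.75, 2.75], [-0.78, 2.1], [0.31, 2.55], [-1.13, 4.27], [0.13, 2.63], [-2.58, 2.58]. Speed limits (rad/s): [2.79, 2.79, 3.14, 3.14, 3.14, 3.14].

INTERFACE

Orientations are given as a unit quaternion [w, x, y, z].
In Python, from station import arm, hand, ik, sense, snapshot, job gives the robot as it stands. Calls block until the motion is done:
- arm.reach(position, orientation): joint-space move of the TCP to a pose.
- arm.line_to(position, orientation=None, rate=0.15, threshold=None): straight line of the TCP; orientation=None keeps the orientation; rate is the mean speed in m/s. With threshold (N) it stops when the force on the tool has changed by that much, and returns True; else False.
- arm.goto_joints(angles): joint-space move.
- hand.command_gripper(opening, f_grip=None): finger opening in m; f_grip is the grip in N (None keeps the last); returns when the fingers have stopped.
- arm.dwell(seconds).
- ik(position, orientation): joint angles nearest the present ones, or None.
- sense(): the state.
- snapshot(name): name is "scene" or "top" or "wrist"; returns a dict with "pixels" (480x640x3 uint8, blue, green, red), "vertical_fov" (degrees; the focal length in pixels is half the picture's height over the tangent of half this angle, whatever the lens; pixels are square), "cx", "cy" (the principal point, pixels), "position" and "rotation" of the camera in the world. Camera axes: x right, y up, looking along -z (the intrinsics and any distortion apply to the point x, -y, -z); pixel columns grow to the right and rows downward; lengths in m; the calibration is good to about 2 mm. A picture is of the moment at which its call begins. There is no depth.
A pose or a line that the arm cannot do raises arm.IKError and nothing moves.
- job.hand_in(): hands the job in; it is judged then, once.
The state is a dict: "time": time; "qpos": joint angles; "joint_vel": joint speeds; "joint_torque": joint torques, N m; "eef_pos": TCP position; "tool_rot": TCP orientation; "wrist_force": force on the tool from outside, world axes, zero at the start; "wrist_torque": the same for the moment, N m; "finger_gap": finger opening in m; "finger_force": force on a finger pad.
Only numpy, scipy, OpenCV 4.12 (cv2) and the standard library are available. Lean on these libraries where they do the work, as an engineer would, in place of code of your own. Each camera call takes 0.05 s, during which the arm holds its last target. There are 200 camera calls.

## Working session

There is one attempt and no reset: what is moved stays moved. The work goes in short steps, each a Python script; the robot and the scene stay as the last script left them, time stands still between calls to the robot, and variables do not carry over. Pictures are saved under pics/ and viewed, at most 14 in all, crops included, and the job is handed in when it is done.

```bash
mkdir -p pics; ls; python3 - <<'E'
from station import *
import cv2,numpy as np
for n in ("top","scene"):
    s=snapshot(n); cv2.imwrite(f"pics/{n}0.png",s["pixels"])
    print(n,{k:np.round(v,4).tolist() if not isinstance(v,str) else v for k,v in s.items() if k!="pixels"})
E
```

```text
pics
top {'vertical_fov': 56.4168, 'cx': 319.4476, 'cy': 237.4681, 'position': [0.4099, -0.0826, 1.1642], 'rotation': [-0.7063, -0.0355, 0.019, 0.7067]}
scene {'vertical_fov': 55.9539, 'cx': 315.003, 'cy': 243.1809, 'position': [0.0847, -0.7582, 0.8902], 'rotation': [0.8977, 0.3569, -0.0918, -0.2414]}
```

View pics/top0.png

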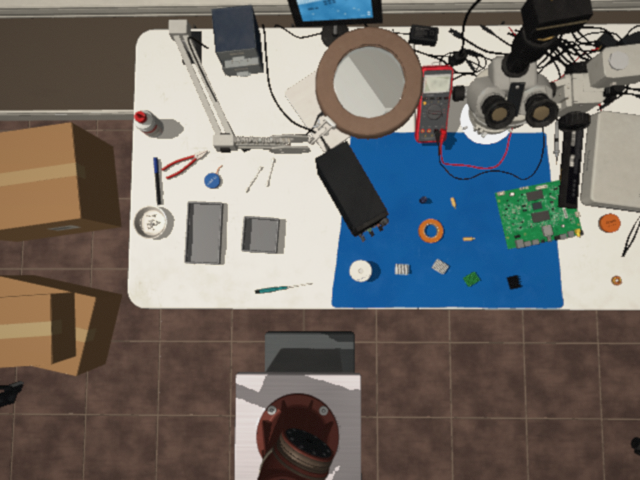

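View pics/scene0.png

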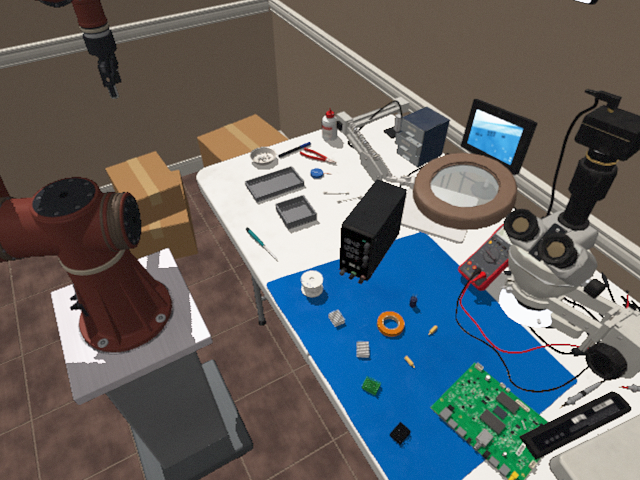

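```bash
cat > h.py <<'E'
from station import *
import cv2,numpy as np
from scipy.spatial.transform import Rotation as R
def rot(q): return R.from_quat(np.r_[q[1:],q[0]])
def shot(n,f=None):
    s=snapshot(n)
    if f: cv2.imwrite(f"pics/{f}.png",s["pixels"])
    return s
def world(s,uv,z):
    f=240/np.tan(np.radians(s["vertical_fov"])/2)
    uv=np.atleast_2d(np.array(uv,float))
    d=np.c_[(uv[:,0]-s["cx"])/f,-(uv[:,1]-s["cy"])/f,-np.ones(len(uv))]
    r=s["rotation"]; r=rot(r).as_matrix() if np.size(r)==4 else np.array(r)
    d=d@r.T; p=np.array(s["position"])
    return p+d*((z-p[2])/d[:,2])[:,None]
def down(yaw):  # tool z down, tool y along world heading yaw
    y=np.array([np.cos(yaw),np.sin(yaw),0]);z=np.array([0,0,-1.]);x=np.cross(y,z)
    q=R.from_matrix(np.c_[x,y,z]).as_quat(); return [q[3],*q[:3]]
E
python3 - <<'E'
from h import *
s=shot("top"); np.set_printoptions(precision=4,suppress=True)
P=dict(spool=(360,271,.04),hsa=(402,269,.016),hsb=(440,267,.016),green=(473,279,.016),tape=(431,231,.014),cap=(425,200,.028),soa=(453,203,.008),sob=(469,239,.008),dish=(153,222,.019),long=(206,233,.016),sq=(264,235,.024))
for k,(u,v,z) in P.items(): print(k,world(s,(u,v),z)[0])
print("long corners",world(s,[(191,203),(228,204),(223,264),(186,262)],.016)[:,:2])
st=sense();print(st["eef_pos"],st["tool_rot"],st["time"])
w=shot("wrist","w0");print(w["position"],w["rotation"],w["vertical_fov"])
E
```

```text
spool [ 0.4124 -0.1579  0.04  ]
hsa [ 0.4176 -0.2664  0.016 ]
hsb [ 0.4227 -0.3628  0.016 ]
green [ 0.3923 -0.4454  0.016 ]
tape [ 0.5149 -0.3422  0.014 ]
cap [ 0.593  -0.3253  0.028 ]
soa [ 0.5882 -0.4015  0.008 ]
sob [ 0.4947 -0.4403  0.008 ]
dish [0.5392 0.3765 0.019 ]
long [0.5106 0.2383 0.016 ]
sq [0.5045 0.0862 0.024 ]
long corners [[0.5892 0.2792]
 [0.5862 0.1822]
 [0.4304 0.1926]
 [0.4355 0.2887]]
[0.192  0.5941 0.2442] [-0.0003  0.1558  0.9878 -0.0009] 0.15
[0.1303 0.6137 0.372 ] [ 0.8018 -0.1063 -0.0756  0.5832] 67.4655166386191
```

View pics/w0.png

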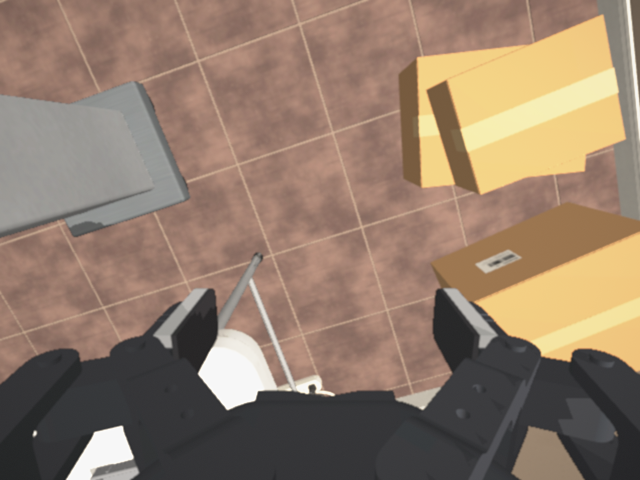

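```bash
python3 - <<'E'
from h import *
np.set_printoptions(precision=4,suppress=True)
for n,p in (("wc",(.40,.24,.32)),("wp",(.37,-.35,.32))):
    arm.reach(p,down(-np.pi/2)); s=shot("wrist",n)
    np.save(n+".npy",s,allow_pickle=True)
    print(s["position"],-rot(s["rotation"]).as_matrix()[:,2],sense()["time"],sense()["qpos"])
E
```

```text
[0.4653 0.2396 0.4477] [-0.2584 -0.0008 -0.966 ] 2.05 [ 0.3906 -0.1866  1.8827  0.0002  1.4457  1.9602]
[ 0.4359 -0.35    0.4478] [-0.258  -0.0008 -0.9661] 4.2167 [-0.8939 -0.0876  1.7948  0.0003  1.4345  0.6754]
```

View pics/wc.png

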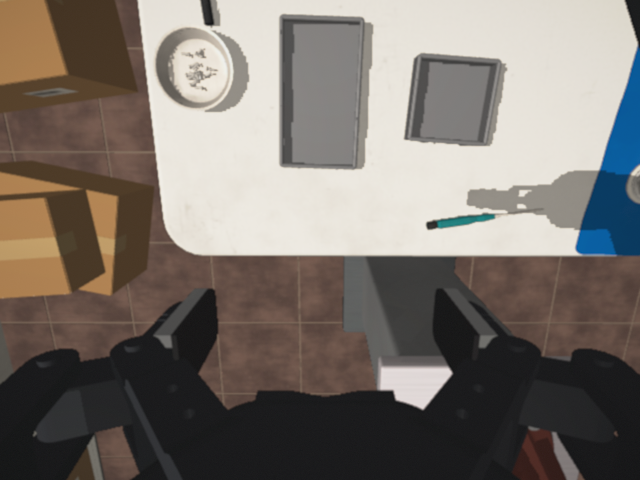

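View pics/wp.png

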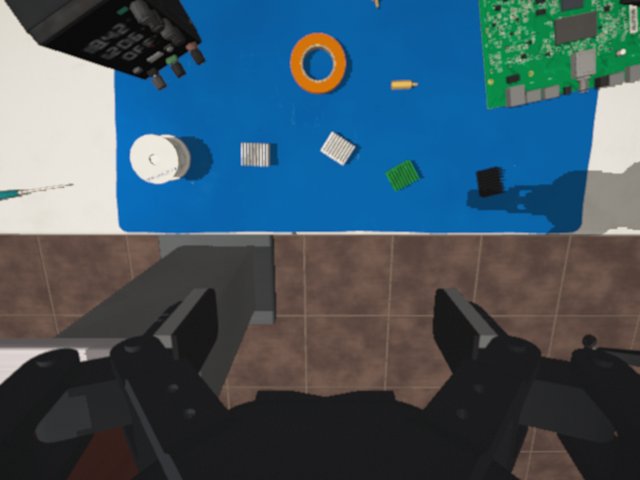

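```bash
cat >> h.py <<'E'
def blob(s,box,mask,z,off=(0,0)):
    u0,v0,u1,v1=box; m=mask[v0:v1,u0:u1].astype(np.uint8)
    n,l,st,c=cv2.connectedComponentsWithStats(m); k=1+np.argmax(st[1:,4])
    vv,uu=np.nonzero(l==k); w=world(s,np.c_[uu+u0,vv+v0],z)[:,:2]
    r=cv2.minAreaRect((w*1000).astype(np.float32))
    return np.array(r[0])/1000,np.array(r[1]),r[2],w.mean(0)
E
python3 - <<'E'
from h import *
np.set_printoptions(precision=4,suppress=True)
s=np.load("wp.npy",allow_pickle=True).item(); p=s["pixels"].astype(int)
red=p[...,2]>75
for n,b,z in (("hsa",(225,130,290,180),.014),("hsb",(310,120,365,175),.014),("sob",(380,70,425,100),.006),("spool",(122,125,195,190),.035),("tape",(280,25,355,105),.012)): print(n,*blob(s,b,red,z))
print("sq",world(s,[(0,0)],0))
c=np.load("wc.npy",allow_pickle=True).item()
print("long",world(c,[(281,16),(364,18),(360,168),(280,166)],.016)[:,:2])
print("sq",world(c,[(416,54),(502,59),(490,146),(405,139)],.024)[:,:2])
print("dish",world(c,[(157,68),(233,68),(195,28),(195,109)],.019)[:,:2])
crop=lambda s,u0,v0,u1,v1,k:cv2.resize(s["pixels"][v0:v1,u0:u1],None,fx=k,fy=k,interpolation=cv2.INTER_CUBIC)
cv2.imwrite("pics/c1.png",crop(s,230,60,430,190,4))
E
```

```text
hsa [ 0.4184 -0.2674] [34.3458 27.4372] 86.5580825805664 [ 0.4185 -0.2673]
hsb [ 0.4253 -0.3645] [34.2274 28.156 ] 57.731163024902344 [ 0.4253 -0.3644]
sob [ 0.4961 -0.4402] [ 9.5917 30.9699] 0.03893711045384407 [ 0.4962 -0.4385]
spool [ 0.4151 -0.1643] [56.2528 68.7844] 11.299636840820312 [ 0.4149 -0.1637]
tape [ 0.5172 -0.342 ] [63.3139 62.3416] 29.388046264648438 [ 0.518 -0.342]
sq [[0.5829 0.0064 0.    ]]
long [[0.5921 0.2863]
 [0.5902 0.1975]
 [0.4318 0.1978]
 [0.4341 0.2924]]
sq [[0.5534 0.1414]
 [0.5485 0.0482]
 [0.4573 0.0503]
 [0.465  0.1481]]
dish [[0.5403 0.4237]
 [0.5403 0.3403]
 [0.5797 0.3783]
 [0.4977 0.386 ]]
```

View pics/c1.png

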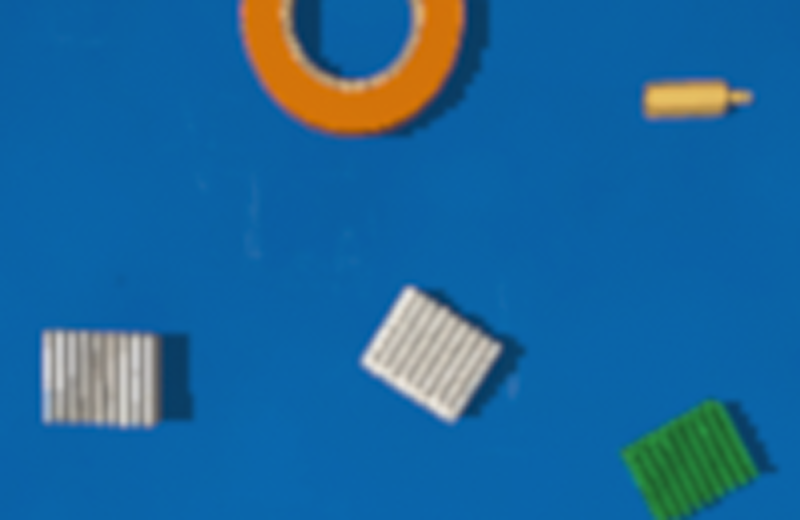

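```bash
cat >> h.py <<'E'
def say(t): s=sense(); print(t,"t%.1f"%s["time"],"p",np.round(s["eef_pos"],4),"gap %.4f"%s["finger_gap"],"ff",np.round(s["finger_force"],1),"F",np.round(s["wrist_force"],1))
def cross(yaw): arm.reach((.43,.0,.27),down(yaw))
def pick(x,y,yaw,zg,op,f=40,touch=False,lift=.2):
    arm.reach((x,y,.10),down(yaw)); hand.command_gripper(op,f)
    if touch:
        arm.line_to((x,y,.035)); hit=arm.line_to((x,y,.004),rate=.03,threshold=4); say(f"touch {hit}")
        zg=sense()["eef_pos"][2]+zg
    arm.line_to((x,y,zg)); hand.command_gripper(0,f); say("closed")
    arm.line_to((x,y,lift),rate=.25); say("lifted"); return zg
def place(x,y,yaw,z,op,hi=.15):
    arm.reach((x,y,hi),down(yaw)); arm.line_to((x,y,z+.012)); arm.line_to((x,y,z),rate=.04); say("down")
    hand.command_gripper(op); arm.line_to((x,y,hi),rate=.25); say("placed")
E
python3 - <<'E'
from h import *
print(pick(.418,-.2672,np.radians(-3.4),.004,.042,touch=True))
s=shot("wrist","g1")
E
```

```text
touch True t7.2 p [ 0.418  -0.2672  0.0144] gap 0.0421 ff 2.8 F [-0.6  0.5  6.7]
closed t7.8 p [ 0.418  -0.2672  0.0183] gap 0.0248 ff 39.5 F [0.1 0.2 0.1]
lifted t8.6 p [ 0.417  -0.2664  0.1983] gap 0.0251 ff 39.4 F [-0.2 -0.7 -0.5]
0.018386746294004785
```

View pics/g1.png

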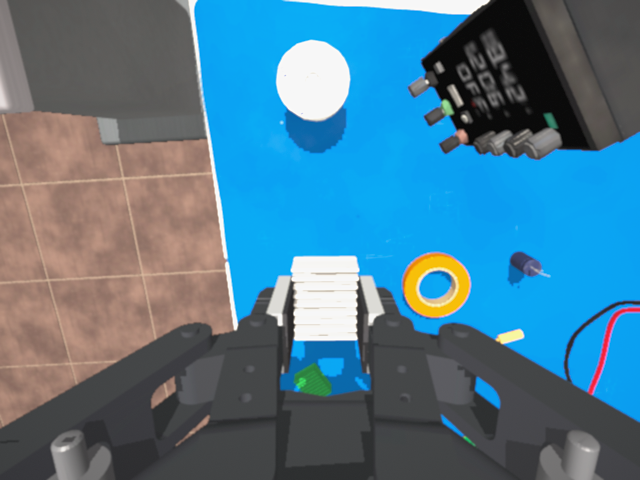

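```bash
python3 - <<'E'
from h import *
y=np.radians(-1.2)
cross(y); place(.547,.2415,y,.0198,.040); 
cross(np.radians(-32.3))
pick(.4250,-.3643,np.radians(-32.3),.0183,.042)
cross(y); place(.477,.243,y,.0198,.040)
arm.reach((.40,.24,.30),down(-np.pi/2)); shot("wrist","p1")
E
```

```text
down t12.3 p [0.5468 0.2415 0.0196] gap 0.0249 ff 39.4 F [0.4 0.1 0.4]
placed t13.2 p [0.5462 0.2412 0.1492] gap 0.0400 ff 0.0 F [-0.7  0.4 -0.5]
closed t17.1 p [ 0.4261 -0.3655  0.0199] gap 0.0250 ff 41.0 F [ 1.  -0.2  4.1]
lifted t17.9 p [ 0.424  -0.3633  0.1982] gap 0.0245 ff 40.5 F [-1.3  0.4 -0.6]
down t21.8 p [0.478  0.2434 0.0208] gap 0.0248 ff 41.1 F [-0.9 -1.   4.8]
placed t22.7 p [0.4761 0.2427 0.149 ] gap 0.0395 ff 0.0 F [-0.3 -0.2 -0.2]
```

View pics/p1.png

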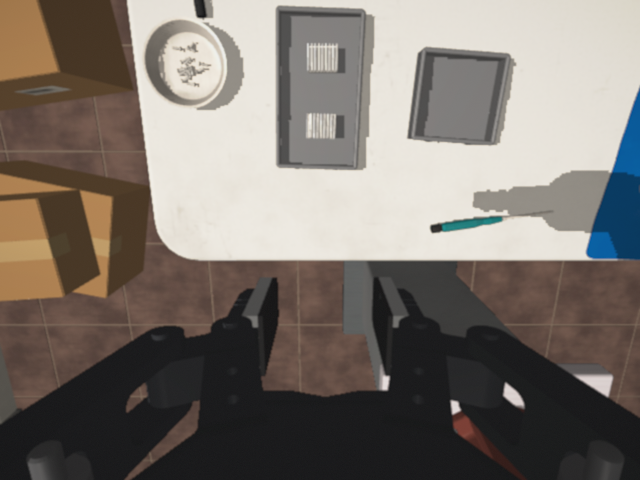

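```bash
python3 - <<'E'
from h import *
cross(-np.pi/2); arm.reach((.50,-.40,.25),down(-np.pi/2)); arm.dwell(.2); s=shot("wrist","p2"); np.save("p2.npy",s,allow_pickle=True); say("")
np.set_printoptions(precision=4,suppress=True)
p=s["pixels"].astype(int); print(s["position"])
red=(p[...,2]>75)&(p[...,2]>p[...,0]+20)
m=red.astype(np.uint8); n,l,st,c=cv2.connectedComponentsWithStats(m)
for k in range(1,n):
    if 60<st[k,4]<3000: 
        u,v,w,h=st[k,:4]; print(st[k],*blob(s,(u-1 if u else 0,max(v-1,0),u+w+1,v+h+1),red,.007))
E
```

```text
t26.9 p [ 0.5005 -0.399   0.2505] gap 0.0400 ff 0.0 F [0.1 0.9 0.4]
[ 0.5659 -0.3995  0.3783]
[334   0 126  13 497] [ 0.6834 -0.465 ] [  9.7077 113.8783] 0.08345822244882584 [ 0.6837 -0.4738]
[618  11  16  43 197] [ 0.6622 -0.6786] [ 4.4517 35.6786] 82.90589141845703 [ 0.6631 -0.6788]
[550  64  34  13 243] [ 0.6296 -0.6302] [ 6.7527 31.0715] 10.019864082336426 [ 0.6296 -0.6302]
[506  67  26  10 138] [ 0.6275 -0.5847] [ 5.5085 23.7635] 10.777609825134277 [ 0.6278 -0.585 ]
[445  81  21  13 185] [ 0.6142 -0.5253] [ 8.9486 18.767 ] 13.427342414855957 [ 0.6143 -0.5254]
[321  99  13  30 234] [ 0.5899 -0.4029] [28.633   8.7868] 14.749993324279785 [ 0.5917 -0.4024]
[ 238  158   61   60 2048] [ 0.5168 -0.3411] [60.9558 62.3342] 0.042888227850198746 [ 0.5171 -0.3411]
[121 171  12   8  69] [ 0.53   -0.1976] [ 6.4655 12.921 ] 17.53896713256836 [ 0.5304 -0.1978]
[623 184  17  23 310] [ 0.51   -0.7182] [24.2267 16.2739] 12.137411117553711 [ 0.5111 -0.7183]
[350 203  28   9 190] [ 0.4971 -0.4404] [ 8.5005 28.3342] 0.04517802223563194 [ 0.4967 -0.4384]
[111 259  22  36  85] [ 0.42   -0.1795] [41.2114 13.9026] 17.05390739440918 [ 0.4235 -0.1808]
[ 541  350   99   46 2839] [ 0.2997 -0.7185] [133.1734  57.871 ] 84.0882797241211 [ 0.3004 -0.7313]
[503 383  22  30 329] [ 0.2616 -0.6303] [48.9422 15.5511] 44.800296783447266 [ 0.2626 -0.6296]
[ 451  401   76   79 1304] [ 0.1899 -0.6005] [162.3843  27.5661] 40.336944580078125 [ 0.1995 -0.5959]
```

View pics/p2.png

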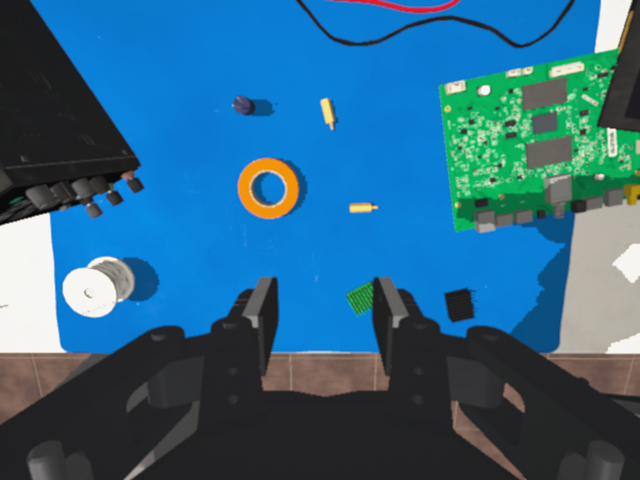

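```bash
python3 - <<'E'
from h import *
pick(.4970,-.4388,0,.018,.028)
cross(0); place(.534,.379,0,.020,.016)
cross(np.radians(-75.3))
pick(.592,-.4026,np.radians(-75.3),.018,.028)
shot("wrist","p3")
E
```

```text
closed t29.7 p [ 0.4972 -0.439   0.0183] gap 0.0064 ff 39.1 F [0.2 0.8 1.1]
lifted t30.5 p [ 0.4961 -0.4379  0.1981] gap 0.0064 ff 39.0 F [ 0.   0.6 -0.2]
down t35.1 p [0.5337 0.3789 0.0196] gap 0.0062 ff 39.0 F [-0.3 -0.1  0.3]
placed t36.0 p [0.5333 0.3786 0.1491] gap 0.0162 ff 0.0 F [ 0.2 -0.8 -1.2]
closed t40.5 p [ 0.5921 -0.4027  0.0182] gap 0.0066 ff 39.0 F [ 0.1 -1.  -0.1]
lifted t41.4 p [ 0.591  -0.4018  0.198 ] gap 0.0066 ff 39.0 F [-0.8 -0.  -0.4]
```

View pics/p3.png

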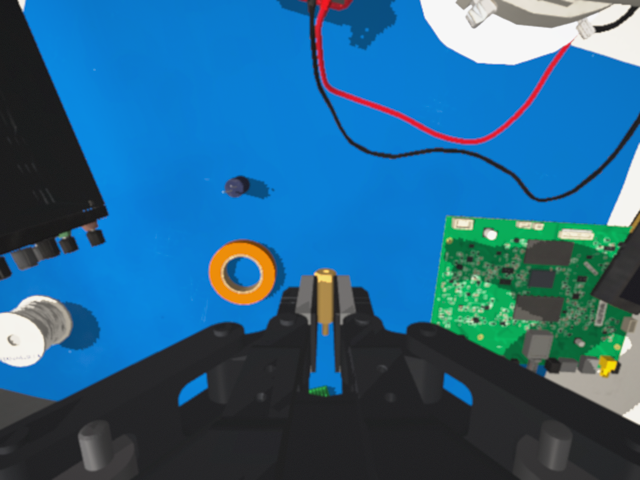

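```bash
python3 - <<'E'
from h import *
cross(0); place(.547,.379,0,.0275,.018)
cross(-np.pi/2); arm.reach((.52,-.325,.2),down(-np.pi/2)); arm.dwell(.3); s=shot("wrist","p4"); np.save("p4.npy",s,allow_pickle=True); say("")
p=s["pixels"].astype(int); m=(p[...,0]<110)&(p[...,1]<70)
print(s["position"]); f=240/np.tan(np.radians(s["vertical_fov"])/2)
c=(np.array([.593,-.325,.028])-s["position"])@rot(s["rotation"]).as_matrix()
u,v=int(s["cx"]+f*c[0]/-c[2]),int(s["cy"]-f*c[1]/-c[2]); print(u,v)
u0,v0=max(u-50,0),max(v-50,0); print(u0,v0)
cv2.imwrite("pics/p4c.png",cv2.resize(s["pixels"][v0:v0+100,u0:u0+100],None,fx=5,fy=5,interpolation=cv2.INTER_CUBIC))
E
```

```text
down t45.9 p [0.5467 0.3789 0.0271] gap 0.0068 ff 39.0 F [ 0.4  0.3 -0.1]
placed t46.8 p [0.5464 0.3787 0.1493] gap 0.0182 ff 0.0 F [-0.3 -0.3 -0.9]
 t50.0 p [ 0.5203 -0.3244  0.2005] gap 0.0181 ff 0.0 F [ 0.5 -0.6  0.3]
[ 0.58572847 -0.32477426  0.32846333]
324 129
274 79
```

View pics/p4c.png

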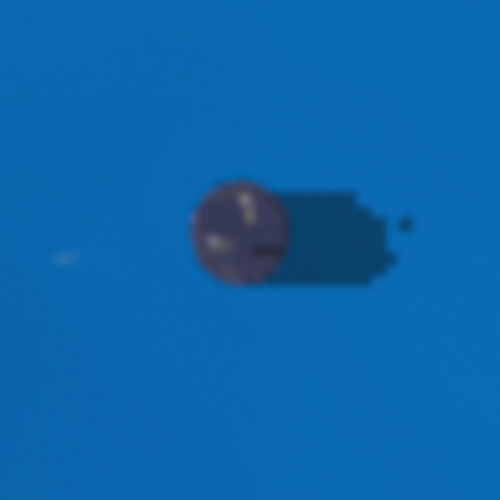

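```bash
python3 - <<'E'
from h import *
np.set_printoptions(precision=4,suppress=True)
s=np.load("p4.npy",allow_pickle=True).item(); print(world(s,(322,125.4),.028))
s=np.load("p2.npy",allow_pickle=True).item()
print(world(s,[(140,163),(35,0)],.165)); print(world(s,[(140,163),(35,0)],.0))
s=shot("top"); print(world(s,[(386,207),(350,143)],.165))
cv2.imwrite("pics/t2.png",cv2.resize(s["pixels"][120:300,300:500],None,fx=4,fy=3.3,interpolation=cv2.INTER_CUBIC)[:600])
E
```

```text
[[ 0.5963 -0.3229  0.028 ]]
[[ 0.5523 -0.2919  0.165 ]
 [ 0.6359 -0.2481  0.165 ]]
[[ 0.5417 -0.2088  0.    ]
 [ 0.6901 -0.1311  0.    ]]
[[ 0.5554 -0.2087  0.165 ]
 [ 0.7024 -0.1287  0.165 ]]
```

View pics/p4.png

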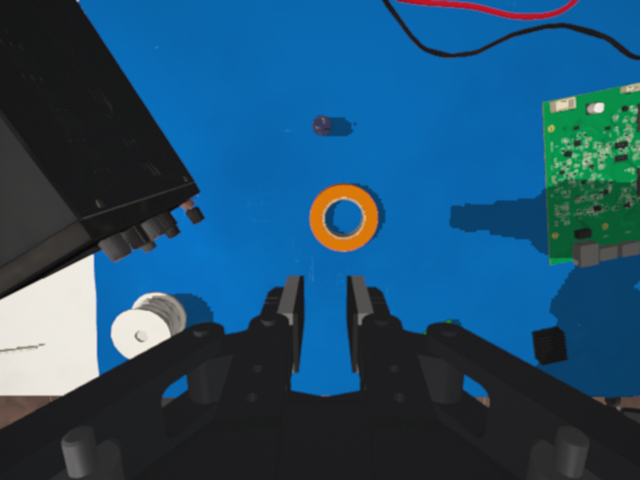

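```bash
python3 - <<'E'
from h import *
y=-np.pi/2
pick(.5960,-.3230,y,.020,.034,f=25,lift=.22)
cross(y); arm.dwell(.2); place(.506,.094,y,.0215,.030,hi=.16)
arm.reach((.40,.22,.30),down(y)); arm.dwell(.3)
s=shot("wrist"); cv2.imwrite("pics/p5.png",cv2.resize(s["pixels"][0:200,120:560],(800,364),interpolation=cv2.INTER_CUBIC))
E
```

```text
closed t51.9 p [ 0.5972 -0.3238  0.0217] gap 0.0150 ff 24.6 F [0.6 0.3 3.6]
lifted t52.9 p [ 0.5948 -0.3222  0.2178] gap 0.0147 ff 24.4 F [ 0.1 -0.6 -0.6]
down t56.6 p [0.507  0.0941 0.0225] gap 0.0151 ff 25.2 F [-1.3  0.4  6.4]
placed t57.6 p [0.505  0.094  0.1589] gap 0.0301 ff 0.0 F [ 0.   0.2 -0.7]
```

View pics/p5.png

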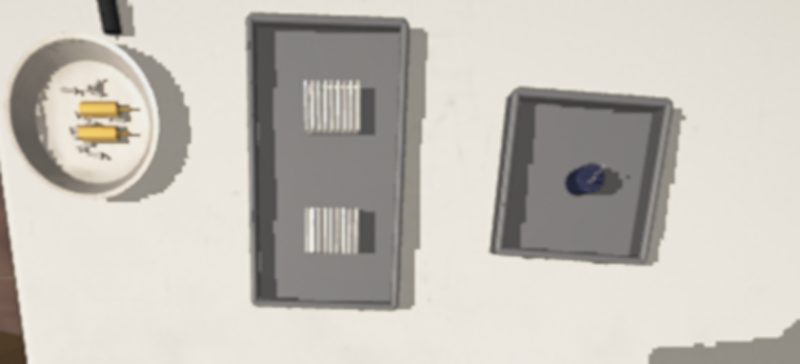

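The crop shows everything in place. Both standoffs lie in the dish at (100,108) and (100,134). The heatsinks are flat in the long tray at (332,106) and (332,230). The capacitor stands upright in the square tray at (587,180).

```bash
python3 -c "
from station import job; print(job.hand_in())"
```

```text
the job is handed in; nothing more can be done
None
```

I sorted all five parts as asked and handed the job in at about 58 s; the last picture shows each part where it belongs, and I made no contact with the tape roll or the spool.

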